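# Weigh the spice pot on the two-pan kitchen scale

## Robot

A 6-joint arm with a two-finger parallel gripper is mounted at the origin on the work surface. World frame = base frame: x ahead of the robot, y to its left, z up, the work surface at z = 0. Lengths are in m, angles in rad, forces in N, time in s.
With the tool pointing down it reaches from about 0.325 to 0.9 m from the base axis. Payload 6.1 kg.
Tool frame: the origin (TCP) lies at the very end of the fingers, on their centre line; the grasp point (between the pads) lies 19 mm behind it; z points along the fingers, y is the line along which they close (so a half turn about z gives the same grasp; the last joint's range is limited). The gripper opens to 87 mm and grips with 3 to 60 N. Pads are 19 mm wide; open, the fingers measure 117 mm over their backs; the gripper's body (75 mm by 190 mm) begins 51 mm behind the grasp point.
Start: joints at [-1.311, 0.22, 1.526, -0, 1.395, -0.126], TCP at [0.235, -0.579, 0.223] pointing down, gripper open.
Joint ranges: [-2.98, 2.98], [-0.91, 2.08], [0.09, 2.57], [-1.24, 4.39], [0.2, 2.65], [-2.68, 2.68]. Speed limits (rad/s): [2.57, 2.57, 3.01, 3.14, 3.14, 3.14].

## Interface

Orientations are given as a rotation vector (axis times angle).
In Python, from plant import observe, snapshot, sign_off, find_in, cut_out gives the robot as it stands.
- The arm moves only by the tool apply_moves, never from a script. Its argument "rows" is a list of rows, each a list of 5 numbers: the shift along the tool's x, y, z in cm, then the turn about the tool's z in degrees, then the finger opening in cm, from 0 to 8.7. A call has 1 to 8 rows; each row shifts and turns the commanded pose from where the row before left it, along the tool's axes as they then stand; what a row does not reach is not made up. A row lasts 1/12 s, in which the tool goes at most 41.7 mm and 7.16 degrees, less where a joint would pass 70% of its speed; a pose out of reach is approached as far as the arm can. A call with a gripper value outside its range is refused whole. The fingers move at their own pace and stop on an object; "grip_force" is the grip in N (left out, the last holds). Time passes only in rows, so rows that do not move let the fingers close. It gives the time, the measured TCP pose, the force, the opening and the grip force at its end, in the units of the state.
- observe(): the state, without advancing time (a new reading comes with each control period).
- snapshot(name): name is "side" or "top" or "wrist"; returns a dict with "pixels" (480x640x3 uint8, red, green, blue), "depth" (480x640 float32, m along the optical axis (not along the pixel's ray), 0 where there is no reading), "mtx" (3x3 intrinsics, pixels), "k1" (the pictures are not rectified: a ray, as slopes to the right and down, at radius r is drawn at 1 + k1 r^2 times it, then the intrinsics apply), "R" (3x3) and "t" (3): a world point X has camera coordinates R X + t; the wrist camera has in their place "mount" (4x4, takes a point from camera to tool coordinates, whose origin is the TCP and whose axes are the flange's). Camera axes: x right, y down, z forward; pixel columns grow to the right and rows downward; lengths in m; the calibration is good to about 2 mm. A picture is of the moment at which its call begins: read the wrist's pose just before it.
- sign_off(): hands the job in; it is judged then, once.
Trained networks look in a picture, given as the dict that the camera call returned (one of the last four; its "shot" number tells which), for a name from the list of things; names that differ only in an ending like _2 or _b are one class to them, and where a whole thing is asked for, a point or a joint stands for the part that bears it (a point fixed in the world has none). Each returns a list of dicts, best first, with "confidence" (0 to 1); they miss things now and then, are a little off and sometimes report something else, mostly with a low value. They report only what shows in the picture. A call takes as long as a camera call. They do not tell look-alikes from the thing itself.
- find_in(label, picture): "xy" ([column, row] in pixels, amid what is visible of it).
- cut_out(label, picture): "mask" (480x640 bool, what is visible of it) and "xy" ([column, row] in pixels, amid what is visible of it).
The state is a dict: "time": time; "q": joint angles; "qvel": joint speeds; "tau": joint torques, N m; "ee_pos": TCP position; "eef_rot": TCP orientation; "wrist_force": force on the tool from outside, world axes, zero at the start; "torque": the same for the moment, N m; "opening": finger opening in m; "grasp_force": force on a finger pad.
Only numpy, scipy, OpenCV 4.12 (cv2) and the standard library are available. Lean on these libraries where they do the work, as an engineer would, in place of code of your own. Each camera call takes 0.05 s, during which the arm holds its last target. There are 200 camera calls.

## Task

Weigh the blue spice pot that stands on the left plate of the kitchen scale: set brass weights gently on the empty plate and slide the brass poise along its bar until the beam floats level and stays level by itself, its red pointer on the middle mark. Leave the pot on its plate, keep any weight you do not need standing on the green trivet, and leave the other things on the counter where they are.

Things in the scene. Friction and masses are not known exactly. Their poses are not given: they have to be found in the camera images.
- beam (a joint): tilt of the scale's beam, rad: 0 level, positive with the pot's plate down; stops at +0.15 and -0.15. It swings freely, damped, and comes to rest in about 1.5 s. 10 g of difference between the sides tilts it by 0.04 rad, so above about 37 g it lies on a stop. Empty, with the poise at 0, it floats level. A red pointer, tip 115 mm above the pivot, shows the tilt below a white index plate
- poise (a joint): place of the sliding poise on its bar, m: 0 at the bar's pot end, 0.10 at the weight end. It counts as a load on the weight side: 1 g for every mm, so 0.10 counts as 100 g. It slides with about 0.5 N of friction and stays where it is left
- poise_knob (a point): middle of the poise's upright knob: a brass post 12 mm in diameter with a red cap, reaching 14 mm above this point and down to the poise's block 18 mm below it. Grip or push it. Its bar is on the robot's side of the scale, 120 mm in front of the line through the plates' centres and parallel to it, and tilts with the beam. Height of this point with the beam level: 125 mm
- weight_plate_top (a point): centre of the top of the empty weight plate, a flat round steel plate 140 mm in diameter, on the right as the robot sees it. Its top is 130 mm above the counter with the beam level; it stays flat as it rises and sinks (17 mm each way at the stops). Where on it the weights stand does not matter
- pot_plate_top (a point): centre of the top of the pot's plate, an equal plate on the left; the direction from here to the weight plate's centre is that in which the poise slides towards 0.10. Midway between the two plates' centres is the beam's pivot, 95 mm above the counter, and 50 mm behind it a bracket with the index plate, 240 mm high
- weight_plate: the weight plate with its stem, origin where the stem meets the beam, 35 mm below the plate's top
- spice_pot_mid (a point): centre (39 mm above the foot) of the blue ceramic spice pot with wooden lid, 62 mm in diameter, 78 mm high, z up its axis; it weighs with its contents from 130 to 300 g, unknown at the start
- weight_200_mid (a point): centre (21.5 mm above the foot) of the 200 g brass weight: a cylinder 32 mm in diameter and 27 mm high with a knob 16 mm wide on it, 43 mm high in all, z up its axis
- weight_100_mid (a point): centre (17 mm above the foot) of the 100 g brass weight: a cylinder 26 mm in diameter and 20 mm high with a knob 13 mm wide on it, 34 mm high in all, z up its axis
- weight_50_mid (a point): centre (14 mm above the foot) of the 50 g brass weight: a cylinder 21 mm in diameter and 15 mm high with a knob 11 mm wide on it, 28 mm high in all, z up its axis
- weight_200: the 200 g weight, origin at the centre of its foot
- weight_100: the 100 g weight, origin at the centre of its foot
- weight_50: the 50 g weight, origin at the centre of its foot
- trivet: hard green silicone trivet, round, 184 mm in diameter, 8 mm thick, fixed on the counter, origin at the centre of its underside; the three weights stand on it, 48 mm from its centre, 83 mm from each other, in any order
- pepper_mill_mid (a point): centre (94 mm up) of the black plastic pepper mill, 57 mm in diameter, 188 mm high, behind the scale
- oil_bottle_mid (a point): centre (120 mm up) of the green oil bottle, 64 mm in diameter, 240 mm high
- paprika_pot_mid (a point): centre (39 mm up) of the white spice pot, 62 mm in diameter, 78 mm high
- cumin_pot_mid (a point): centre (39 mm up) of the terracotta spice pot, 62 mm in diameter, 78 mm high
- salt_bowl_mid (a point): centre (22 mm up) of the blue salt bowl, 110 mm in diameter, 45 mm high
- wooden_spoon: wooden spoon 280 mm long lying on the counter, x along it, origin at the underside of its middle
Things that resemble listed ones, but are neither listed nor needed, are in the scene too. What is shaped like the part that bears spice_pot_mid but turquoise is not meant. What is shaped like the weight_200 but white is not meant.

How it is judged:
At the end, for the whole second after the job is handed in: Beam level within 0.02 rad and at rest, nothing holding it; spice pot upright on the left plate (centre within 50 mm); each weight upright on the weight plate (centre within 65 mm of its centre) or on the trivet (within 85 mm of its centre) (value of joint beam between -0.02 and 0.02 rad and velocity of joint beam between -0.03 and 0.03 rad/s and horizontal distance between spice_pot_mid and pot_plate_top below 0.05 m and angle between spice_pot_mid's own z axis and vertical below 0.1 rad and height (world z) of spice_pot_mid above 0.14 m and ((horizontal distance between weight_200_mid and weight_plate_top below 0.065 m and z of weight_200_mid in the frame of weight_plate_top between 0.0175 and 0.0255 m and angle between weight_200_mid's own z axis and vertical below 0.1 rad) or (horizontal distance between weight_200_mid and trivet below 0.085 m and z of weight_200_mid in the frame of trivet below 0.0335 m and angle between weight_200_mid's own z axis and vertical below 0.1 rad)) and ((horizontal distance between weight_100_mid and weight_plate_top below 0.065 m and z of weight_100_mid in the frame of weight_plate_top between 0.013 and 0.021 m and angle between weight_100_mid's own z axis and vertical below 0.1 rad) or (horizontal distance between weight_100_mid and trivet below 0.085 m and z of weight_100_mid in the frame of trivet below 0.029 m and angle between weight_100_mid's own z axis and vertical below 0.1 rad)) and ((horizontal distance between weight_50_mid and weight_plate_top below 0.065 m and z of weight_50_mid in the frame of weight_plate_top between 0.01 and 0.018 m and angle between weight_50_mid's own z axis and vertical below 0.1 rad) or (horizontal distance between weight_50_mid and trivet below 0.085 m and z of weight_50_mid in the frame of trivet below 0.026 m and angle between weight_50_mid's own z axis and vertical below 0.1 rad))); the robot touches nothing.
It fails at once if a weight was dropped or thrown on the plate (faster than 0.7 m/s within 80 mm of the plate's centre: a fall of 25 mm) ((distance between weight_200_mid and weight_plate_top below 0.08 m and linear speed of weight_200 above 0.7 m/s) or (distance between weight_100_mid and weight_plate_top below 0.08 m and linear speed of weight_100 above 0.7 m/s) or (distance between weight_50_mid and weight_plate_top below 0.08 m and linear speed of weight_50 above 0.7 m/s)).
It fails at once if something pressed hard on the weight plate (over 60 N) (contact force between weight_plate and anything else above 60 N).
It fails at once if the spice pot was tipped (angle between spice_pot_mid's own z axis and vertical above 0.35 rad).
It fails at once if a bystander (pepper mill, oil bottle, other spice pots, salt bowl or wooden spoon) was knocked or moved (over 30 mm) (distance of any of pepper_mill_mid, oil_bottle_mid, paprika_pot_mid, cumin_pot_mid, salt_bowl_mid, wooden_spoon from where it was at the start of the episode above 0.03 m).
It also fails if it takes over 72 s, if anything falls off the work surface, if the arm or the gripper's body presses on something with over 40 N, if the wrist force passes 120 N, or if a joint passes its speed limit or range.

## Working session

There is one attempt and no reset: what is moved stays moved. The work goes in short steps, Python scripts to look and compute and a tool call to move; the robot and the scene stay as the last step left them, time stands still between calls to the robot, and variables do not carry over. Pictures are saved under pics/ and viewed, at most 10 in all, crops included, and the job is handed in when it is done.

Besides the shell and the picture viewer there is one more tool, called after "Emit:" by a JSON object that holds its "name" and its "arguments". apply_moves: Moves the arm, as the interface text tells. Its arguments: {"type":"object","properties":{"rows":{"type":"array"},"grip_force":{"type":"number"}},"required":["rows"]}

```bash
mkdir -p pics; cat > h.py <<'E'
import numpy as np, cv2
from scipy.spatial.transform import Rotation as Ro
from plant import observe, snapshot, sign_off, find_in, cut_out
def pose(s):
    T=np.eye(4);T[:3,:3]=Ro.from_rotvec(s["eef_rot"]).as_matrix();T[:3,3]=s["ee_pos"];return T
def cam(name):
    s=observe();p=snapshot(name)
    if "mount" in p: p["C"]=pose(s)@np.array(p["mount"])
    else:
        T=np.eye(4);T[:3,:3]=p["R"];T[:3,3]=p["t"];p["C"]=np.linalg.inv(T)
    return p
def rays(p,uv):
    K=np.array(p["mtx"]);d=(np.atleast_2d(uv)-[K[0,2],K[1,2]])/[K[0,0],K[1,1]]
    return cv2.undistortPoints((d.reshape(-1,1,2)).astype(float),np.eye(3),np.array([p["k1"],0,0,0.])).reshape(-1,2)
def pts(p,uv,z=None):
    "world points of pixels: by depth, or on the plane at height z"
    uv=np.atleast_2d(uv);r=rays(p,uv);C=p["C"];v=np.c_[r,np.ones(len(r))]@C[:3,:3].T
    if z is None: d=p["depth"][uv[:,1].astype(int),uv[:,0].astype(int)]
    else: d=(z-C[2,3])/v[:,2]
    return C[:3,3]+v*np.reshape(d,(-1,1))
def mpts(p,m):
    vu=np.argwhere(m&(p["depth"]>0));return pts(p,vu[:,::-1])
def save(p,n): cv2.imwrite(f"pics/{n}.png",cv2.cvtColor(p["pixels"],cv2.COLOR_RGB2BGR))
E
cat > a.py <<'E'
from h import *
np.set_printoptions(precision=4,suppress=True)
for n in ["top","side"]:
    p=cam(n);save(p,n);print(n,p["C"][:3,3])
    for l in ["weight_200","weight_100","weight_50","trivet","poise_knob","weight_plate","pot_plate_top","spice_pot_mid","pepper_mill_mid","oil_bottle_mid","salt_bowl_mid","wooden_spoon"]:
        for c in cut_out(l,p)[:4]:
            if c["confidence"]<.2: continue
            P=mpts(p,c["mask"])
            if len(P): print(l,round(c["confidence"],2),np.round(c["xy"]),len(P),"med",np.median(P,0),"lo",np.percentile(P,2,axis=0),"hi",np.percentile(P,98,axis=0))
E
python3 a.py
```

```text
top [ 0.3425 -0.0048  1.3403]
weight_200 0.58 [448. 274.] 54 med [ 0.5443 -0.3672  0.0213] lo [ 0.5354 -0.3827  0.0026] hi [ 0.5554 -0.3578  0.0371]
weight_200 0.52 [466. 294.] 73 med [ 0.4797 -0.4173  0.0259] lo [ 0.47   -0.4308  0.0117] hi [ 0.492  -0.4072  0.0437]
weight_100 0.58 [448. 274.] 54 med [ 0.5443 -0.3672  0.0213] lo [ 0.5354 -0.3827  0.0026] hi [ 0.5554 -0.3578  0.0371]
weight_100 0.52 [466. 294.] 73 med [ 0.4797 -0.4173  0.0259] lo [ 0.47   -0.4308  0.0117] hi [ 0.492  -0.4072  0.0437]
weight_50 0.58 [448. 274.] 54 med [ 0.5443 -0.3672  0.0213] lo [ 0.5354 -0.3827  0.0026] hi [ 0.5554 -0.3578  0.0371]
weight_50 0.52 [466. 294.] 73 med [ 0.4797 -0.4173  0.0259] lo [ 0.47   -0.4308  0.0117] hi [ 0.492  -0.4072  0.0437]
trivet 0.97 [449. 291.] 3018 med [ 0.4978 -0.377   0.0062] lo [ 0.4146 -0.4629  0.0003] hi [ 0.5772 -0.2926  0.012 ]
poise_knob 0.58 [286. 294.] 81 med [0.4572 0.0773 0.1019] lo [ 0.4487  0.0659 -0.0052] hi [0.4787 0.0925 0.1335]
weight_plate 0.83 [347. 256.] 2326 med [ 0.5683 -0.0727  0.147 ] lo [ 0.5066 -0.1354  0.1411] hi [ 0.6338 -0.0102  0.1519]
pot_p
[... 3232 characters left out ...]
_mid 0.56 [360. 222.] 492 med [0.714  0.1036 0.055 ] lo [0.6897 0.0893 0.0157] hi [0.7435 0.14   0.0778]
pepper_mill_mid 0.59 [403. 257.] 1078 med [ 0.7601 -0.0805  0.1147] lo [ 0.7428 -0.0903  0.0069] hi [ 0.787  -0.0532  0.1885]
pepper_mill_mid 0.53 [319. 418.] 5278 med [ 0.4984 -0.3862  0.0087] lo [ 0.4144 -0.4658  0.0037] hi [ 0.5789 -0.2972  0.0128]
oil_bottle_mid 0.79 [366. 172.] 1270 med [0.756  0.2216 0.121 ] lo [0.731  0.2087 0.0051] hi [0.7889 0.2508 0.2395]
salt_bowl_mid 0.77 [232. 176.] 679 med [0.3595 0.4092 0.0264] lo [0.315  0.3379 0.0031] hi [0.4052 0.4383 0.0465]
salt_bowl_mid 0.27 [302. 174.] 321 med [0.5829 0.3232 0.0633] lo [0.5609 0.3047 0.0183] hi [0.6158 0.3605 0.0798]
```

```bash
python3 - <<'E'
import cv2,numpy as np
a=cv2.imread("pics/side.png");b=cv2.imread("pics/top.png")
A=cv2.resize(a[130:480,180:460],None,fx=1.43,fy=1.43,interpolation=3);B=cv2.resize(b[170:345,150:500],None,fx=1.14*1.0,fy=1.14,interpolation=3)
c=np.zeros((600,800,3),np.uint8);A=A[:,:400];c[:A.shape[0],:A.shape[1]]=A;c[:B.shape[0],400:400+B.shape[1]]=B[:,:400]
c[220:580,400:800]=cv2.resize(a[180:270,240:340],(400,360),interpolation=2)
cv2.imwrite("pics/c1.png",c)
E
```

```text
(no output)
```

View pics/c1.png

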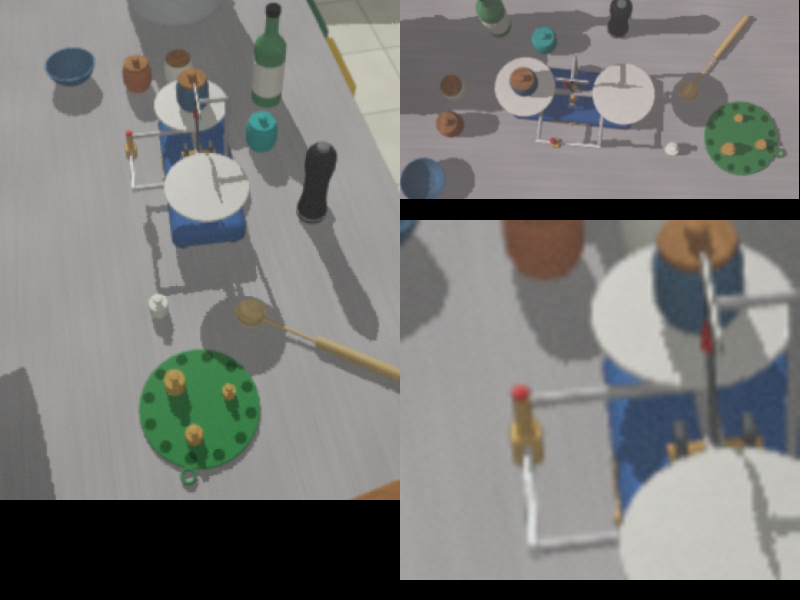

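The picture shows the three brass weights on the trivet: 200 at side px (300,398), 100 at (318,434) and the 50 on the right. The white look-alike is at (289,342). The poise sits near the pot end at (272,231), and the pot's plate is down.

```bash
cat >> h.py <<'E'
np.set_printoptions(precision=4,suppress=True)
def go(x,y,z,yaw=None):
    "print the shift in tool axes (cm) and turn (deg) to a tcp target; yaw = world angle of tool y (mod 180)"
    s=observe();T=pose(s);R=T[:3,:3]
    d=R.T@(np.array([x,y,z])-T[:3,3])*100
    a=np.degrees(np.arctan2(R[1,1],R[0,1]));t=0 if yaw is None else -((yaw-a+90)%180-90)
    print("t",round(s["time"],2),"tcp",s["ee_pos"],"tooly",round(a,1),"shift cm (before turn)",d.round(2),"rows",np.abs(d).max()/4,"turn",round(t,1))
    return R
E
python3 - <<'E'
from h import *
R=go(.465,-.3415,.12,0); print(R, observe()["q"])
p=cam("wrist");save(p,"w0")
for c in cut_out("weight_200",p): 
    P=mpts(p,c["mask"]);print(c["confidence"],c["xy"],np.median(P,0),P.min(0),P.max(0))
E
```

```text
t 1.3 tcp [ 0.2352 -0.5791  0.2225] tooly -67.9 shift cm (before turn) [ 30.23 -13.36  10.25] rows 7.55803528371784 turn -67.9
[[ 0.9265  0.3763 -0.    ]
 [ 0.3763 -0.9265  0.    ]
 [ 0.     -0.     -1.    ]] [-1.3111  0.2204  1.5265  0.      1.3947 -0.1261]
```

Emit:
{"name": "apply_moves", "arguments": {"rows": [[3.7,-1.6,0.7,0,6],[3.7,-1.6,0.7,0,6],[3.7,-1.6,0.7,0,6],[3.7,-1.6,0.7,0,6],[3.7,-1.6,0.7,0,6],[3.7,-1.6,0.7,0,6],[3.7,-1.6,0.7,0,6],[3.7,-1.6,0.7,0,6]]}}

```text
time: 2.07
ee_pos: [0.4624, -0.3475, 0.1665]
eef_rot: [3.083, 0.602, 0.001]
wrist_force: [1.2, -0.1, 0.3]
opening: 0.0604
grasp_force: 0.0
```

Emit:
{"name": "apply_moves", "arguments": {"rows": [[0.6,-0.4,2,0,5],[0,0,0,0,5]]}}

```text
time: 2.23
ee_pos: [0.4655, -0.3391, 0.1431]
eef_rot: [-3.077, -0.608, 0.004]
wrist_force: [-0.9, 1.0, -0.5]
opening: 0.054
grasp_force: 0.0
```

```bash
cat > w.py <<'E'
from h import *
import sys
p=cam("wrist");save(p,sys.argv[1])
for c in cut_out("weight_200",p):
    P=mpts(p,c["mask"]);top=P[:,2].max();K=P[P[:,2]>np.percentile(P[:,2],97)-.006]
    print(round(c["confidence"],2),c["xy"],"lo",np.percentile(P,1,axis=0),"hi",np.percentile(P,99,axis=0),"knob",K.mean(0),len(K))
E
python3 w.py w1; python3 -c "
from h import *
go(.465,-.3415,.014)"
```

```text
0.94 [323.0, 233.4] lo [ 0.4519 -0.3539  0.0146] hi [ 0.4817 -0.3244  0.052 ] knob [ 0.4669 -0.3392  0.0504] 314
0.78 [414.2, 249.9] lo [ 0.4675 -0.437   0.0073] hi [ 0.4931 -0.4087  0.0429] knob [ 0.481  -0.4202  0.0412] 191
0.62 [169.0, 175.5] lo [ 0.4472 -0.2184 -0.0004] hi [ 0.478  -0.1878  0.0437] knob [ 0.463  -0.2041  0.042 ] 363
0.55 [390.5, 161.4] lo [ 0.5355 -0.3763  0.0129] hi [ 0.5531 -0.3578  0.0368] knob [ 0.5442 -0.3672  0.0351] 157
t 2.33 tcp [ 0.4647 -0.3426  0.1459] tooly -67.8 shift cm (before turn) [ 0.09 -0.07 13.19] rows 3.2976780254581914 turn 0
```

View pics/w1.png

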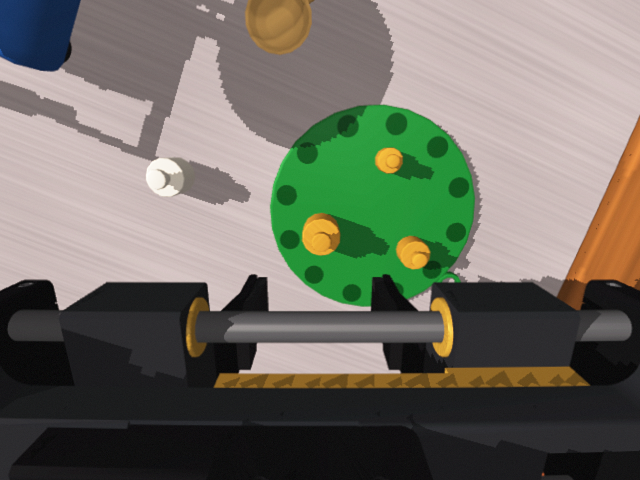

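The wrist view shows the 200 weight at (323,233), the 100 at (414,250), the 50 at (390,161) and the white decoy at (166,177). I'll pick up the 200.

Emit:
{"name": "apply_moves", "arguments": {"rows": [[0.2,-0.2,3.8,0,5],[0,0,3.8,0,5],[0,0,3.4,0,5],[0,0,2.2,0,5],[0,0,0,0,5],[0,0,0,0,2.5],[0,0,0,0,2.5],[0,0,0,0,2.5]], "grip_force": 20}}

```text
time: 3.0
ee_pos: [0.4677, -0.3426, 0.0174]
eef_rot: [3.08, 0.6, 0.004]
wrist_force: [-0.9, 1.5, 0.1]
opening: 0.0373
grasp_force: 0.8
```

Emit:
{"name": "apply_moves", "arguments": {"rows": [[0,0,0,0,2.5],[0,0,0,0,2.5]]}}

```text
time: 3.17
ee_pos: [0.4674, -0.3417, 0.017]
eef_rot: [3.081, 0.602, 0.003]
wrist_force: [-2.2, 0.3, 6.4]
opening: 0.0317
grasp_force: 20.0
```

Emit:
{"name": "apply_moves", "arguments": {"rows": [[0,0,-3,0,2.5],[0,0,-4,0,2.5],[1.8,-2.0,-2.6,0,2.5],[2.3,-2.6,-1.3,0,2.5],[2.3,-2.6,-1.3,0,2.5],[2.3,-2.6,-1.3,0,2.5],[2.3,-2.6,-1.3,0,2.5],[2.3,-2.6,-1.0,0,2.5]]}}

```text
time: 3.83
ee_pos: [0.534, -0.1502, 0.1749]
eef_rot: [3.082, 0.602, 0.004]
wrist_force: [1.1, -1.1, -1.1]
opening: 0.0312
grasp_force: 20.0
```

Emit:
{"name": "apply_moves", "arguments": {"rows": [[2.3,-2.6,-1,0,2.5],[2.2,-2.3,-0.5,0,2.5],[0,0,0,0,2.5],[0,0,0,0,2.5]]}}

```text
time: 4.17
ee_pos: [0.5572, -0.0876, 0.1888]
eef_rot: [3.081, 0.608, 0.003]
wrist_force: [-0.1, 0.1, -2.4]
opening: 0.0315
grasp_force: 20.0
```

```bash
python3 - <<'E'
from h import *
go(.557,-.09,.157)
p=cam("wrist");q=cam("side")
for l in ["weight_plate"]:
  for p in (p,q):
    for c in cut_out(l,p)[:1]:
        P=mpts(p,c["mask"]);print(l,round(c["confidence"],2),c["xy"],np.median(P,0),np.percentile(P,[2,98],axis=0))
E
```

```text
t 4.17 tcp [ 0.5572 -0.0876  0.1888] tooly -67.7 shift cm (before turn) [-0.12  0.21  3.18] rows 0.794975985024791 turn 0
weight_plate 0.72 [303.2, 208.7] [ 0.5881 -0.0631  0.1486] [[ 0.5299 -0.1351  0.1472]
 [ 0.6349 -0.0103  0.1499]]
weight_plate 0.59 [316.7, 267.8] [ 0.5482 -0.1035  0.1496] [[ 0.5059 -0.1403  0.1465]
 [ 0.6292 -0.0319  0.1533]]
```

Emit:
{"name": "apply_moves", "arguments": {"rows": [[0,0,1.5,0,2.5],[0,0,1.0,0,2.5],[0,0,0.5,0,2.5],[0,0,0.1,0,2.5],[0,0,0,0,2.5],[0,0,0,0,2.5]]}}

```text
time: 4.87
ee_pos: [0.5565, -0.0894, 0.1568]
eef_rot: [-3.083, -0.602, -0.0]
wrist_force: [-0.4, 0.1, -1.1]
opening: 0.0314
grasp_force: 20.0
```

Emit:
{"name": "apply_moves", "arguments": {"rows": [[0,0,0,0,3.5],[0,0,0,0,4],[0,0,0,0,5],[0,0,0,0,5.5],[0,0,-1.5,0,5.5],[0,0,-3,0,5.5],[0,0,-2,0,5.5]]}}

```text
time: 5.45
ee_pos: [0.5566, -0.0891, 0.2232]
eef_rot: [3.083, 0.602, 0.001]
wrist_force: [0.5, -0.5, 1.1]
opening: 0.054
grasp_force: 0.0
```

```bash
cat > v.py <<'E'
from h import *
import sys
for n in sys.argv[2:]:
    p=cam(n);save(p,sys.argv[1]+n)
    for l in ["weight_200","weight_plate","spice_pot_mid","poise_knob"]:
        for c in cut_out(l,p)[:3]:
            P=mpts(p,c["mask"])
            if len(P) and c["confidence"]>.3: print(n,l,round(c["confidence"],2),np.round(c["xy"]),"med",np.median(P,0),"lo",np.percentile(P,2,axis=0),"hi",np.percentile(P,98,axis=0))
go(.46,.07,.2)
E
python3 v.py v1 wrist side top
```

```text
wrist weight_200 0.77 [321. 254.] med [ 0.561  -0.0876  0.1713] lo [ 0.5433 -0.1033  0.1498] hi [ 0.5719 -0.075   0.1879]
wrist weight_plate 0.7 [304. 210.] med [ 0.5801 -0.0697  0.1441] lo [ 0.5111 -0.1367  0.1427] hi [ 0.6341 -0.0117  0.1455]
wrist spice_pot_mid 0.95 [184.   7.] med [0.6937 0.105  0.0248] lo [ 0.6885  0.0928 -0.0011] hi [0.7076 0.1272 0.0421]
wrist poise_knob 0.93 [106. 264.] med [0.4649 0.0743 0.1042] lo [0.4518 0.064  0.0838] hi [0.4704 0.0847 0.1354]
wrist poise_knob 0.43 [259. 184.] med [ 0.5802 -0.0356  0.1436] lo [ 0.4612 -0.1337  0.0887] hi [0.6413 0.1682 0.1582]
side weight_200 0.65 [320. 263.] med [ 0.5545 -0.0976  0.1706] lo [ 0.5411 -0.1068  0.1504] hi [ 0.5708 -0.0833  0.1892]
side weight_200 0.61 [340. 406.] med [ 0.5427 -0.3723  0.0239] lo [ 0.5344 -0.3792  0.0105] hi [ 0.5527 -0.3625  0.0382]
side weight_200 0.56 [290. 342.] med [ 0.4606 -0.2113  0.027 ] lo [ 0.4472 -0.2205  0.0047] hi [ 0.4754 -0.1955  0.0449]
side weight_plate 0.92 [326. 268.] med [ 0.5624 -0.0919  0.1445] lo [ 0.5066 -0.1428  0.0604] hi [ 0.634  -0.0211  0.1484]
side spice_pot_mid
[... 585 characters left out ...]
00 0.57 [391. 299.] med [ 0.4601 -0.2015  0.0301] lo [ 0.4507 -0.2119  0.0221] hi [ 0.4703 -0.1948  0.0459]
top weight_200 0.52 [447. 273.] med [ 0.5426 -0.366   0.0212] lo [ 0.5354 -0.3786  0.0131] hi [ 0.5533 -0.3577  0.0363]
top weight_plate 0.95 [356. 273.] med [ 0.522  -0.0954  0.1419] lo [ 0.5021 -0.1361  0.1373] hi [ 0.5535 -0.0426  0.1469]
top spice_pot_mid 0.65 [277. 203.] med [0.7103 0.1192 0.062 ] lo [0.6881 0.0931 0.0011] hi [0.7413 0.1487 0.0758]
top spice_pot_mid 0.6 [258. 241.] med [0.5809 0.1493 0.1791] lo [0.5579 0.1243 0.1354] hi [0.6097 0.1779 0.1929]
t 6.2 tcp [ 0.5564 -0.0891  0.2213] tooly -67.9 shift cm (before turn) [ -2.94 -18.37   2.14] rows 4.592164021637986 turn 0
```

The beam now floats at about +0.1 rad: the plate has sunk about 4 mm from its stop. So the pot weighs about 25 g more than the 200 plus the present poise setting. Next is the poise.

Emit:
{"name": "apply_moves", "arguments": {"rows": [[-0.5,-3.7,0,0,4],[-0.5,-3.7,0,0,4],[-0.5,-3.7,0,0,4],[-0.6,-3.8,0,0,4],[-0.6,-3.8,0,0,4],[0,0,1,6.3,4],[0,0,1,6.3,4],[0,0,1,6.3,4]]}}

```text
time: 6.87
ee_pos: [0.461, 0.0748, 0.1917]
eef_rot: [3.14, 0.082, 0.002]
wrist_force: [0.8, 0.1, 0.8]
opening: 0.0401
grasp_force: 0.0
```

Emit:
{"name": "apply_moves", "arguments": {"rows": [[0,0,0.7,6.4,4],[0,0,0,0,4],[0,0,0,0,4]]}}

```text
time: 7.12
ee_pos: [0.4608, 0.074, 0.1844]
eef_rot: [3.141, -0.082, -0.001]
wrist_force: [0.4, -0.2, 0.7]
opening: 0.04
grasp_force: 0.0
```

```bash
python3 v.py v2 wrist side; python3 - <<'E'
from h import *
p=cam("wrist")
hsv=cv2.cvtColor(p["pixels"],cv2.COLOR_RGB2HSV);m=((hsv[...,0]<8)|(hsv[...,0]>172))&(hsv[...,1]>170)&(hsv[...,2]>70)
P=mpts(p,m);k=(P[:,2]>.115)&(abs(P[:,0]-.46)<.03)&(abs(P[:,1]-.074)<.03)
print("cap",P[k].mean(0),P[k].min(0),P[k].max(0),k.sum())
E
go=1
```

```text
wrist weight_200 0.64 [596. 206.] med [ 0.4642 -0.1958  0.0264] lo [ 0.448  -0.2127  0.0014] hi [ 0.4772 -0.1868  0.0436]
wrist weight_200 0.59 [614.  90.] med [ 0.5547 -0.078   0.1666] lo [ 0.5412 -0.0884  0.1455] hi [ 0.5698 -0.0735  0.1717]
wrist weight_plate 0.74 [539.  87.] med [ 0.5589 -0.0568  0.1435] lo [ 0.5063 -0.1111  0.1418] hi [ 0.6004 -0.0087  0.1449]
wrist spice_pot_mid 0.85 [152.  47.] med [0.5811 0.1439 0.1814] lo [0.5598 0.1221 0.1382] hi [0.5994 0.1748 0.1941]
wrist poise_knob 0.65 [310. 248.] med [0.4645 0.0766 0.1039] lo [0.4466 0.0648 0.0002] hi [0.4703 0.0872 0.1359]
side weight_200 0.74 [317. 434.] med [ 0.4794 -0.4262  0.0293] lo [ 0.4683 -0.435   0.0138] hi [ 0.4913 -0.4122  0.0449]
side weight_200 0.65 [318. 263.] med [ 0.5545 -0.0977  0.1705] lo [ 0.5411 -0.1068  0.1486] hi [ 0.5679 -0.0814  0.1884]
side weight_200 0.57 [290. 343.] med [ 0.4608 -0.2114  0.0271] lo [ 0.4474 -0.22    0.0065] hi [ 0.4741 -0.1979  0.0456]
side weight_plate 0.83 [325. 262.] med [ 0.5758 -0.078   0.1444] lo [ 0.5088 -0.1391  0.1409] hi [ 0.6311 -0.0131  0.1479]
side weight_plate 0.64 [306. 211.] med [0.5613 0.1292 0.1169] lo [0.5209 0.0858 0.1127] hi [0.6428 0.2054 0.1208]
side spice_pot_mid 0.96 [363. 221.] med [0.7132 0.1038 0.0564] lo [0.6899 0.0888 0.0197] hi [0.7408 0.141  0.0787]
side spice_pot_mid 0.74 [312. 191.] med [0.5833 0.1356 0.1725] lo [0.5603 0.1209 0.1285] hi [0.6157 0.1709 0.1953]
side poise_knob 0.55 [319. 261.] med [ 0.555  -0.0971  0.1705] lo [ 0.541  -0.1068  0.1469] hi [ 0.5709 -0.081   0.1885]
t 7.62 tcp [0.4612 0.0739 0.1847] tooly -93.2 shift cm (before turn) [-0.09  0.4  -1.53] rows 0.3822641270251119 turn 0
cap [0.4612 0.0802 0.1348] [0.4555 0.0751 0.1317] [0.4667 0.0858 0.137 ] 221
```

View pics/v2wrist.png

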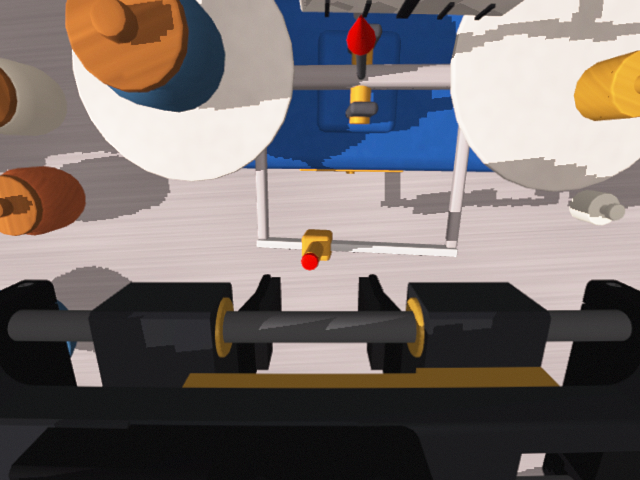

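The picture shows the red cap at (310,261), with the bar running from (262,243) to (455,252) and the pointer at (360,35) left of the middle mark. The tilt is about 0.11, or roughly 28 g, so I'll cage the knob and slide it about 28 mm towards the weight end.

Emit:
{"name": "apply_moves", "arguments": {"rows": [[0,-0.6,2,0,4],[0,0,3,0,4],[0,0,1.9,0,4],[0,0,0,0,1.6],[0,0,0,0,1.6],[0,0,0,0,1.6],[0,0,0,0,1.6]], "grip_force": 3}}

```text
time: 8.25
ee_pos: [0.4628, 0.0799, 0.1174]
eef_rot: [-3.14, 0.088, -0.005]
wrist_force: [0.6, -0.3, 1.3]
opening: 0.0215
grasp_force: 0.0
```

Emit:
{"name": "apply_moves", "arguments": {"rows": [[0,0.4,0,0,1.6],[0,0.6,0,0,1.6],[0,0.7,0,0,1.6],[0,0.7,0,0,1.6],[0,0.6,0,0,1.6],[0,0.4,0,0,1.6],[0,0,0,0,1.6],[0,0,0,0,1.6]]}}

```text
time: 8.92
ee_pos: [0.4594, 0.0455, 0.1154]
eef_rot: [3.14, -0.089, -0.0]
wrist_force: [0.1, -0.9, -0.7]
opening: 0.0162
grasp_force: 0.0
```

Emit:
{"name": "apply_moves", "arguments": {"rows": [[0,0,0,0,4],[0,0,0,0,4],[0,0,0,0,4],[0,0,0,0,4],[0,0,-3,0,4],[0,0,-3.8,0,4],[0,0,0,0,4],[0,0,0,0,4]]}}

```text
time: 9.58
ee_pos: [0.4616, 0.046, 0.1863]
eef_rot: [3.14, -0.087, 0.009]
wrist_force: [-0.5, -1.0, -0.1]
opening: 0.0399
grasp_force: 0.0
```

Emit:
{"name": "apply_moves", "arguments": {"rows": [[0,0,0,0,4],[0,0,0,0,4],[0,0,0,0,4],[0,0,0,0,4],[0,0,0,0,4],[0,0,0,0,4],[0,0,0,0,4],[0,0,0,0,4]]}}

```text
time: 10.25
ee_pos: [0.4594, 0.046, 0.1834]
eef_rot: [-3.14, 0.088, 0.0]
wrist_force: [-0.1, -0.1, 0.5]
opening: 0.0401
grasp_force: 0.0
```

```bash
cat > b.py <<'E'
from h import *
import sys
p=cam("wrist");save(p,sys.argv[1])
for l in ["weight_plate","pot_plate_top"]:
    for c in cut_out(l,p)[:3]:
        P=mpts(p,c["mask"])
        if len(P)>500: print(l,round(c["confidence"],2),np.round(c["xy"]),len(P),"med",np.median(P,0))
hsv=cv2.cvtColor(p["pixels"],cv2.COLOR_RGB2HSV);m=((hsv[...,0]<8)|(hsv[...,0]>172))&(hsv[...,1]>170)&(hsv[...,2]>70)
P=mpts(p,m)
for n,k in (("cap",(P[:,2]>.115)&(P[:,2]<.15)&(abs(P[:,0]-.46)<.02)),("pointer",(P[:,2]>.15)&(P[:,0]>.54)&(P[:,0]<.62))):
    if k.any(): print(n,P[k].mean(0),k.sum(),"tip",P[k][P[k][:,2].argmax()])
go(.46,.07,.2)
E
python3 b.py b1
```

```text
weight_plate 0.98 [497.  74.] 32042 med [ 0.5665 -0.0661  0.1293]
pot_plate_top 0.62 [168. 114.] 21310 med [0.5584 0.1289 0.13  ]
cap [0.459  0.0446 0.1385] 232 tip [0.4613 0.0471 0.1407]
pointer [0.5754 0.0391 0.1907] 781 tip [0.5773 0.0379 0.2063]
t 10.4 tcp [0.4595 0.046  0.1836] tooly -93.2 shift cm (before turn) [-0.09 -2.4  -1.64] rows 0.6008061916932259 turn 0
```

View pics/b1.png

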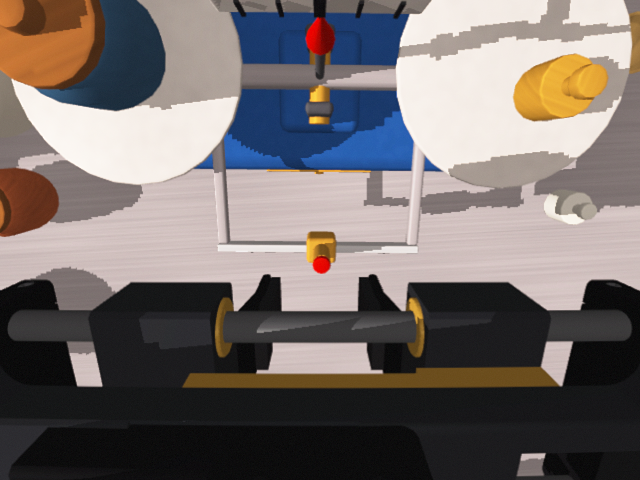

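The picture shows the pointer (320,35) straight above the pivot (320,105), the bar level, and both plates at about 0.130 m. I'll let a moment pass and confirm it is at rest before handing in.

Emit:
{"name": "apply_moves", "arguments": {"rows": [[0,0,-1.5,0,4],[0,0,-1.5,0,4],[0,0,0,0,4],[0,0,0,0,4],[0,0,0,0,4],[0,0,0,0,4],[0,0,0,0,4],[0,0,0,0,4]]}}

```text
time: 11.07
ee_pos: [0.4591, 0.046, 0.2128]
eef_rot: [-3.14, 0.088, 0.002]
wrist_force: [0.4, -0.2, 0.9]
opening: 0.0403
grasp_force: 0.0
```

```bash
python3 b.py b2; python3 - <<'E'
from h import *
p=cam("side");save(p,"s9")
for l in ["weight_plate","pot_plate_top"]:
    for c in cut_out(l,p)[:2]:
        P=mpts(p,c["mask"]);print(l,round(c["confidence"],2),np.round(c["xy"]),np.median(P,0))
E
```

```text
weight_plate 0.73 [480.  74.] 27932 med [ 0.5719 -0.0681  0.1294]
cap [0.4589 0.0446 0.1385] 182 tip [0.4573 0.0446 0.1404]
pointer [0.5754 0.0391 0.1905] 502 tip [0.5747 0.0391 0.2159]
t 11.22 tcp [0.4593 0.046  0.2132] tooly -93.2 shift cm (before turn) [-0.07 -2.4   1.32] rows 0.6005890899796077 turn 0
weight_plate 0.68 [324. 264.] [ 0.5743 -0.0789  0.1304]
pot_plate_top 0.73 [304. 204.] [0.5614 0.1353 0.1311]
```

The beam is level and still: the pointer and plate readings match those from 0.8 s earlier. Handing in.

```bash
python3 -c "
from h import *
print(sign_off())"
```

```text
the job is handed in; nothing more can be done
None
```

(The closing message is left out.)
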